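# Take the squeeze-tab steam-vent cap off a rice cooker for washing

## Robot

A 7-joint arm with a two-finger parallel gripper is mounted at the origin on the work surface. World frame = base frame: x ahead of the robot, y to its left, z up, the work surface at z = 0. Lengths are in m, angles in degrees, forces in N, time in s.
With the tool pointing down it reaches from about 0.425 to 0.875 m from the base axis. Payload 4.7 kg.
Tool frame: the origin (TCP) lies on the centre line of the jaws, within the pads' length; the fingertips stand env.nose_length ahead of it and the grasp point (between the pads) lies 8 mm behind it (env.nose_length is the distance from the TCP to the fingertips, in m); y points along the fingers, z is the direction in which the jaws open and shut, and the axes are right-handed (so a half turn about y gives the same grasp; the last joint's range is limited). The gripper opens to 87 mm and grips with 3 to 60 N. Pads are 19 mm wide; open, the fingers measure 117 mm over their backs; the gripper's body (75 mm by 190 mm) begins 51 mm behind the grasp point.
Start: joints at [-66.916, 18.392, -4.016, 83.108, 1.295, 78.541, -3.26], TCP at [0.246, 0.601, 0.234] pointing down, gripper open.
Joint ranges: [-163.93, 163.93], [-17.29, 119.83], [-79.2, 71.16], [3.27, 140.29], [-89.18, 269.18], [5.43, 117.66], [-154.24, 154.24]. Speed limits (degrees/s): [147.25, 147.25, 180, 180, 180, 180, 180].

## Interface

Orientations are given as [roll, pitch, yaw] about the fixed x, y, z axes, in that order (R = Rz(yaw) Ry(pitch) Rx(roll)).
In Python, from cell import env, read_camera, camera_info, job, models gives the robot as it stands.
- The arm moves only by the tool move_arm, never from a script. Its argument "moves" is a list of rows, each a list of 6 numbers: the shift along the tool's x, y, z in mm, then the turn, a rotation vector about the tool's x, y, z in degrees. In form: [[x, y, z, ax, ay, az], ...]. A call has 1 to 20 rows; each row is the pose to reach, as a shift and turn from the pose commanded when the call began, along the tool's axes at that moment; what a row does not reach only later rows make up. A row lasts 1/12 s, in which the tool goes at most 41.7 mm and 7.16 degrees, less where a joint would pass 70% of its speed; a pose out of reach is approached as far as the arm can. A call with a gripper value outside its range is refused whole. "claw" is the finger opening in mm, from 0 to 87, set as the call begins (left out, the last holds). The fingers move at their own pace and stop on an object; "newtons" is the grip in N (left out, the last holds). Time passes only in rows, so rows that repeat a pose let the fingers close. It gives the time, the measured TCP pose, the force and the opening at its end, in the units of the state.
- env.get_obs(): the state, without advancing time (a new reading comes with each control period).
- read_camera(name): name is "scene" or "top"; returns (picture, depth): 400x640x3 uint8, red, green, blue; 400x640 float32, m along the optical axis (not along the pixel's ray), 0 where there is no reading.
- camera_info(name): a dict with "fx", "fy", "cx", "cy" (pixels), "R" (3x3) and "t" (3): a world point X has camera coordinates R X + t. Camera axes: x right, y down, z forward; pixel columns grow to the right and rows downward; lengths in m; the calibration is good to about 2 mm. A picture is of the moment at which its call begins. camera_info takes no time and is no camera call.
- job.sign_off(): hands the job in, once; it reports no verdict.
Trained networks look in the newest picture that a camera, given by its name, has taken for a name from the list of things; names that differ only in an ending like _2 or _b are one class to them, and where a whole thing is asked for, a point or a joint stands for the part that bears it (a point fixed in the world has none). Each returns a list of dicts, best first, with "score" (0 to 1); they miss things now and then, are a little off and sometimes report something else, mostly with a low value. They report only what shows in the picture. A call takes as long as a camera call. They do not tell look-alikes from the thing itself.
- models.spot_in(target, camera): "point" ([x, y, z] in m, in world coordinates, good to about 4 mm: the middle of the surface that is visible of it).
- models.cut_out(target, camera): "mask" (400x640 bool, what is visible of it).
The state is a dict: "time_s": time; "qpos": joint angles; "joint_velocities": joint speeds; "effort": joint torques, N m; "tool_pos": TCP position; "tool_rot": TCP orientation; "force": force on the tool from outside, world axes, zero at the start; "wrist_torque": the same for the moment, N m; "grip_width": finger opening in m.
Only numpy, scipy, OpenCV 4.12 (cv2) and the standard library are available. Lean on these libraries where they do the work, as an engineer would, in place of code of your own. Each camera call takes 0.05 s, during which the arm holds its last target.

## Task

Take the steam-vent cap off the rice cooker's lid for washing: squeeze its two tabs together, keep them squeezed while you turn the cap anticlockwise until you feel the soft stop, then lift it straight off without forcing it. Set it down gently, upright, in the shallow metal dish, let go of it, and leave the scale, bowl, rice paddle and mug where they are.

Things in the scene. Friction and masses are not known exactly. Their poses are not given: they have to be found in the camera images.
- cooker: the rice cooker, a white upright drum 200 mm across and 170 mm high with a flat lid, fixed to the worktop; origin at the centre of its underside, z up, its front panel faces its own -x. On the lid a white round collar (80 mm outside, 58 mm inside diameter, 17 mm high) holds the vent cap
- vent (a point): the axis of the vent collar at the height of the lid's flat top, 170 mm above the worktop, 25 mm behind the lid's centre (the cooker's +x). A sprung stop hidden in the collar ends the cap's turn: about 3.5 N m per radian (0.035 N m at first touch) over 4 degrees, then solid
- cap: the grey plastic vent cap, about 95 g, locked in the collar at the start with its x axis along the cooker's; origin at the centre of its underside, z up along the turning axis. Plug 56 mm wide, 18 mm high (1 mm play in the collar); flange 74 mm wide, 18 to 21 mm above the origin; low button on it up to 27 mm; the two squeeze tabs stand on the flange at +y and -y. Lifting it 22 mm clears the collar
- cap_lug (a point): on the cap's +x side, the outer end of one of its two lugs (other at -x), 34 mm off the axis, 2 mm above its underside. A hidden ledge holds them down. Turned anticlockwise (from above) the cap meets a soft stop after 23 to 65 degrees (varies, not visible); it lifts out only from about 2 degrees before first touch to 6 degrees past it
- tab_a_face (a point): outer face of the squeeze tab on the cap's +y side, 42 mm above the cap's underside, on its mid-line. Each tab is an upright plate 30 mm wide (along the cap's x), 4 mm thick, 22 to 58 mm above the cap's underside. Outer faces 54 mm apart when free, 40 mm fully squeezed. Unsqueezed, their pawls sit in collar notches and block turning (2 degrees of play)
- tab_b_face (a point): the same point on the tab on the cap's -y side; both tabs must be squeezed at least 5.5 mm to let the cap turn
- tab_a (a joint): inward travel of the tab on the cap's +y side, 0 free to 0.007 m fully squeezed; its spring takes 3 N to start and 7.2 N at full travel
- tab_b (a joint): the same for the tab on the cap's -y side
- dish: a shallow square metal dish, 170 by 170 mm, rim 16 mm high, wall and floor 3 mm thick, 0.45 kg, loose; origin at the centre of its underside, z up, sides along its x and y
- scale: a white kitchen scale, 200 by 150 by 36 mm, loose, with the bowl on it; leave alone. Origin at the centre of its underside. The dish and the scale stand on either side of the cooker, either way round.
- bowl: a ceramic bowl, 110 mm wide and 50 mm high, standing on the scale; leave alone. Origin at the centre of its underside
- paddle: a white rice paddle, about 200 mm long and 9 mm high, lying behind and to the right of the cooker; leave alone. Origin near its middle at the underside, its x along its length
- mug: a white mug, 76 mm wide and 85 mm high, behind and to the left of the cooker; leave alone. Origin at the centre of its underside
Mind the look-alikes: they are no part of the job. Leave any orange or pink look-alike of the cap alone.

How it is judged (in metres and radians):
On the way, in this order (a step that is already met when the one before it is completed fails the run):
1. both tabs are squeezed and the cap, still seated in its collar, has been turned at least 19 degrees from the locked position (value of joint each of tab_a, tab_b above 0.0045 m and angle between the x axis of cap and the x axis of cooker, either way round above 0.33 rad and distance between cap and vent below 0.005 m), for 0.1 s.
2. the cap has been lifted clear of the collar by the fingers (z of cap in the frame of vent above 0.022 m and contact force between the fingers and cap above 1 N), for 0.1 s.
At the end, for the whole second after the job is handed in: the cap, released and at rest, stands upright (within 4.5 degrees) flat on the dish's floor (its origin within 3 mm of the floor's height and within 70 mm of the dish's centre), the dish lying level (z of cap in the frame of dish between 0.001 and 0.006 m and horizontal distance between cap and dish below 0.07 m and angle between each of cap, dish's own z axis and vertical below 0.08 rad and contact force between cap and dish above 0.1 N and linear speed of cap below 0.02 m/s); the robot touches nothing.
It fails at once if the cap is forced: more than 30 N between the cap (with its tabs) and the cooker, from prying, jamming or turning hard against the stop (contact force between cap and cooker above 30 N).
It fails at once if the cap is dropped: it moves faster than 0.5 m/s while no finger holds it (contact force between the fingers and cap below 0.05 N and linear speed of cap above 0.5 m/s).
It fails at once if the cap is set down hard: more than 30 N between cap and dish (contact force between cap and dish above 30 N).
It fails at once if a bystander is moved more than 20 mm (distance of any of scale, bowl, paddle, mug from where it was at the start of the episode above 0.02 m).
It also fails if it takes over 72 s, if anything falls off the work surface, if the arm or the gripper's body presses on something with over 40 N, if the wrist force passes 120 N, or if a joint passes its speed limit or range.

## Working session

There is one attempt and no reset: what is moved stays moved. The work goes in short steps, Python scripts to look and compute and a tool call to move; the robot and the scene stay as the last step left them, time stands still between calls to the robot, and variables do not carry over. Pictures are saved under pics/ and viewed, and the job is handed in when it is done.

Besides the shell and the picture viewer there is one more tool, called after "Emit:" as name(argument=value, ...) on one line, values as JSON. move_arm: Moves the arm, as the interface text tells. Its arguments: {"type":"object","properties":{"moves":{"type":"array","items":{"type":"array","items":{"type":"number"}}},"claw":{"type":"number"},"newtons":{"type":"number"}},"required":["moves"]}

```bash
ls; mkdir -p pics
python3 - <<'E'
from cell import env, read_camera, camera_info, job, models
import cv2, numpy as np
o=env.get_obs()
for k,v in o.items(): print(k,v)
print(env.nose_length)
for c in ("scene","top"):
    p,d=read_camera(c); cv2.imwrite(f"pics/{c}0.png",p[:,:,::-1]); print(c,camera_info(c), p.shape)
E
```

```text
pics
time_s 0.0
qpos [-66.91688421  18.43987434  -4.01481229  83.17754436   1.29588733
  78.54072153  -3.2595218 ]
joint_velocities [ 0.06941824  0.0273671   0.04151929  0.01851339 -0.07600006  0.02122898
  0.07512879]
effort [-9.02982538e-04 -4.91270900e+01 -4.04385868e-01 -3.12528098e+01
 -6.38859300e-02  4.36129177e-02  1.76507710e-04]
tool_pos [0.24623568 0.60095583 0.23242902]
tool_rot [-9.01128463e+01 -6.98072022e-03 -2.22733278e+01]
force [-0.26649526 -0.30184041  0.23078016]
wrist_torque [ 0.02852144  0.04666462 -0.05527967]
grip_width 0.08716232622355909
0.011
scene {'fx': 452.16354089510304, 'fy': 452.16354089510304, 'cx': 318.7508940522016, 'cy': 205.6196501855607, 'R': array([[-0.87380483,  0.48611533, -0.01253017],
       [ 0.42018676,  0.74182525, -0.52262643],
       [-0.24476153, -0.46193851, -0.85246971]]), 't': array([ 0.50695726, -0.14565895,  1.36496175])} (400, 640, 3)
top {'fx': 514.4146918734432, 'fy': 514.4146918734432, 'cx': 318.62951439535266, 'cy': 195.68865424696025, 'R': array([[-0.00814979, -0.99977142, -0.01976583],
       [-0.99206766,  0.01056343, -0.12526043],
       [ 0.1254406 ,  0.01858819, -0.99192698]]), 't': array([0.0159244 , 0.56354637, 1.43570172])} (400, 640, 3)
```

View pics/scene0.png

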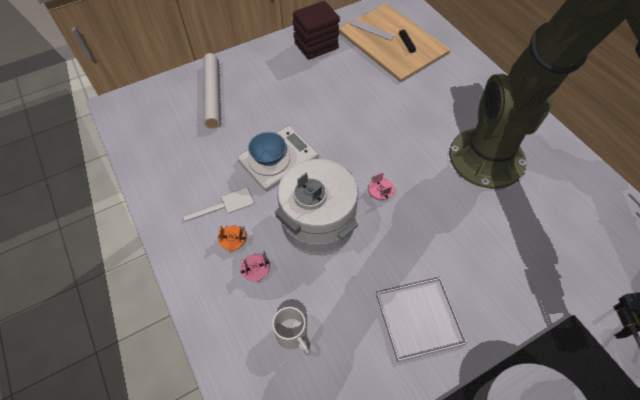

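View pics/top0.png

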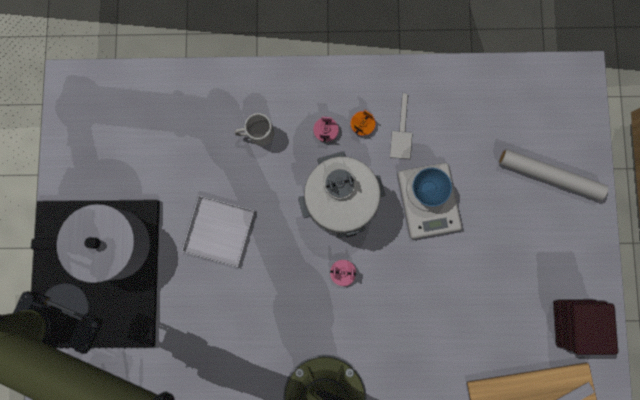

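The grey cap is on the cooker lid at about (310,190) in scene and (341,183) in top. The dish is at (420,318) in scene and (220,231) in top. The pink and orange caps standing on the table are the look-alikes. Next I'll measure them.

```bash
cat > h.py <<'E'
from cell import env, read_camera, camera_info, job, models
import cv2, numpy as np
def cloud(c,d):
    i=camera_info(c); v,u=np.mgrid[:400,:640]
    P=np.stack([(u-i['cx'])/i['fx']*d,(v-i['cy'])/i['fy']*d,d],-1)
    return (P-i['t'])@i['R']   # R^T (P-t)
def proj(c,X):
    i=camera_info(c); p=np.atleast_2d(X)@i['R'].T+i['t']
    return np.stack([p[:,0]/p[:,2]*i['fx']+i['cx'],p[:,1]/p[:,2]*i['fy']+i['cy']],-1)
E
python3 - <<'E'
from h import *
D={}
for c in ("scene","top"):
    p,d=read_camera(c); W=cloud(c,d); D[c]=(p,d,W)
    np.savez(f"{c}0.npz",p=p,d=d,W=W)
    for t in ("cooker","cap","tab_a_face","tab_b_face","cap_lug","dish","vent","mug","paddle","bowl","scale"):
        try:
            s=models.spot_in(t,c); print(c,t,[(round(x['score'],2),np.round(x['point'],4).tolist(),proj(c,x['point'])[0].round().tolist()) for x in s[:4]])
        except Exception as e: print(c,t,e)
    for t in ("cooker","cap","tab_a","dish"):
        m=models.cut_out(t,c)
        for k,x in enumerate(m[:4]):
            M=x['mask']; np.save(f"m_{c}_{t}_{k}.npy",M); v,u=np.nonzero(M); q=W[M&(d>0)]
            print(c,t,k,round(x['score'],2),M.sum(),u.mean().round(),v.mean().round(),np.median(q,0).round(4))
print(env.get_obs()['time_s'])
E
```

```text
scene cooker [(0.78, [0.5683, -0.0069, 0.1676], [321.0, 206.0])]
scene cap [(0.97, [0.5819, -0.0433, 0.1873], [308.0, 193.0]), (0.86, [0.7843, -0.1162, 0.0244], [231.0, 237.0]), (0.78, [0.7664, -0.0074, 0.0176], [254.0, 268.0]), (0.55, [0.3497, -0.0571, 0.0225], [380.0, 187.0])]
scene tab_a_face [(0.37, [0.799, -0.1284, 0.0491], [222.0, 232.0])]
scene tab_b_face [(0.62, [0.7568, -0.1016, 0.0473], [241.0, 233.0]), (0.52, [0.5884, -0.066, 0.212], [301.0, 181.0]), (0.45, [0.3485, -0.0311, 0.0478], [386.0, 189.0])]
scene cap_lug [(0.79, [0.5821, -0.0441, 0.1899], [308.0, 192.0]), (0.73, [0.7873, -0.114, 0.021], [230.0, 239.0]), (0.62, [0.3526, -0.0555, 0.0204], [379.0, 188.0]), (0.61, [0.7581, -0.0051, 0.0245], [257.0, 266.0])]
scene dish [(0.84, [0.4673, 0.3036, 0.0041], [419.0, 317.0]), (0.2, [0.5654, -0.0052, 0.1687], [322.0, 206.0])]
scene vent [(0.64, [0.5693, -0.0033, 0.1676], [321.0, 207.0]), (0.31, [0.5688, -0.0191, 0.2115], [318.0, 192.0])]
scene mug [(0.97, [0.7567, 0.1787, 0.0366], [290.0, 327.0])]
scene paddle [(0.88, [0.7361, -0.236, 0.005], [231.0, 201.0])]
scene bowl [(0.6
[... 1792 characters left out ...]
scale [(0.61, [0.5135, -0.2942, 0.0257], [426.0, 212.0])]
top cooker 0 0.7 4415 341.0 197.0 [ 0.5375 -0.0516  0.1678]
top cooker 1 0.41 2356 427.0 208.0 [ 0.5144 -0.2917  0.025 ]
top cap 0 0.78 623 339.0 183.0 [ 0.5763 -0.0447  0.1904]
top cap 1 0.77 427 362.0 123.0 [ 0.781  -0.118   0.0214]
top cap 2 0.66 473 325.0 129.0 [ 0.7642 -0.0095  0.0207]
top cap 3 0.57 519 342.0 272.0 [ 0.347  -0.0541  0.0206]
top tab_a 0 0.46 45 323.0 135.0 [ 0.7384 -0.0037  0.0424]
top tab_a 1 0.45 44 368.0 114.0 [ 0.8002 -0.1334  0.0453]
top tab_a 2 0.44 50 326.0 119.0 [ 0.7874 -0.0142  0.0461]
top tab_a 3 0.21 4426 341.0 196.0 [ 0.5388 -0.0515  0.1678]
top dish 0 0.87 3510 218.0 231.0 [0.4677 0.3047 0.0017]
1.7
```

Run:
```python
import cv2
a=cv2.imread("pics/scene0.png")[150:230,260:370]; cv2.imwrite("pics/sc_crop.png",cv2.resize(a,None,fx=7,fy=7,interpolation=cv2.INTER_CUBIC))
a=cv2.imread("pics/top0.png")[145:245,290:395]; cv2.imwrite("pics/tp_crop.png",cv2.resize(a,None,fx=6,fy=6,interpolation=cv2.INTER_CUBIC))
```

```text
(no output)
```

View pics/sc_crop.png

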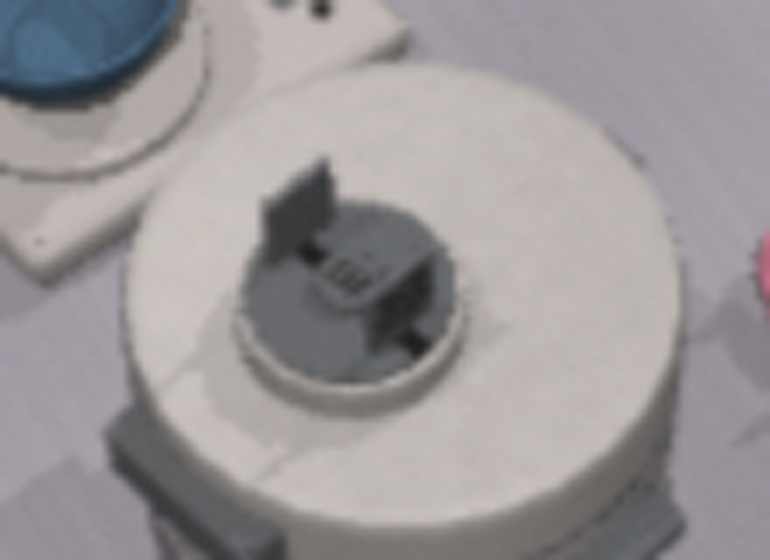

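View pics/tp_crop.png

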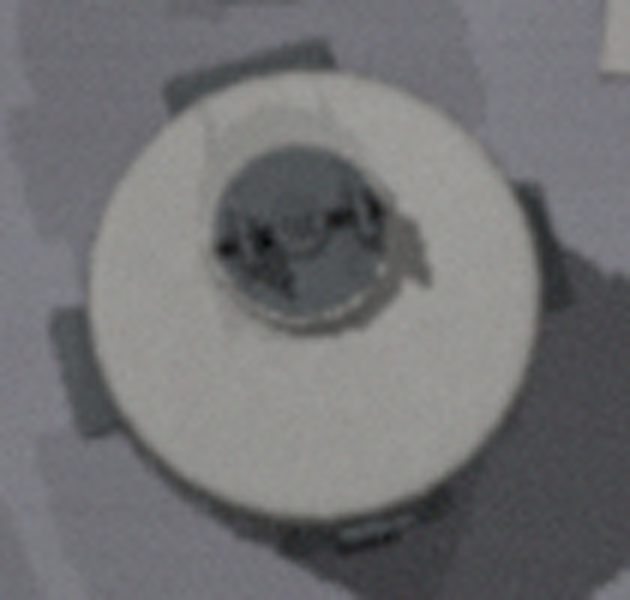

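Both views show the two upright tabs at image left and right of the cap's button. The cooker is slightly rotated. Now fits to the cloud.

Run:
```python
from h import *
from scipy.optimize import least_squares
def circ(P,r=None):
    c0=P.mean(0)
    f=lambda q: np.hypot(*(P-q[:2]).T)-(q[2] if r is None else r)
    s=least_squares(f,[*c0,r or .1],loss='soft_l1',f_scale=.001); return s.x
for c in ("scene","top"):
    z=np.load(f"{c}0.npz"); W=z['W'];d=z['d'];p=z['p'].astype(int)
    near=(np.hypot(W[...,0]-.55,W[...,1]+.045)<.12)&(d>0)
    lid=near&(abs(W[...,2]-.168)<.006)
    print(c,"lid z",np.median(W[lid][:,2]), lid.sum())
    # lid hull -> circle
    Q=W[lid][:,:2].astype(np.float32); h=cv2.convexHull(Q)[:,0]; print(" lid minEnclosing",cv2.minEnclosingCircle(Q),"fit",circ(h))
    cm=np.hypot(W[...,0]-.575,W[...,1]+.045)<.05
    fl=cm&(abs(W[...,2]-.190)<.005)&(p.max(-1)<130)
    Q=W[fl][:,:2].astype(np.float32); print(" flange z",np.median(W[fl][:,2]),fl.sum(),cv2.minEnclosingCircle(Q),circ(cv2.convexHull(Q)[:,0]),circ(cv2.convexHull(Q)[:,0],.037))
    tb=near&(W[...,2]>.200)
    T=W[tb]; print(" tabs n",len(T), "zmax",T[:,2].max())
    km=cv2.kmeans(T[:,:2].astype(np.float32),2,None,(3,50,1e-6),5,0)
    for k in (0,1):
        g=T[km[1][:,0]==k]; m=g.mean(0); e=cv2.fitLine(g[:,:2].astype(np.float32),cv2.DIST_HUBER,0,.001,.001)[:2,0]
        print("  tab",k,len(g),m.round(4),"zmax",g[:,2].max().round(4),"line deg",np.degrees(np.arctan2(e[1],e[0])).round(1))
        hi=g[g[:,2]>.21]; r=cv2.minAreaRect((hi[:,:2]*1000).astype(np.float32)); print("   rect mm",r)
    print("  centres",km[2].mean(0),"dir deg",np.degrees(np.arctan2(*(km[2][1]-km[2][0])[::-1])))
    dm=np.load(f"m_{c}_dish_0.npy"); 
    g=W[dm&(d>0)]; print(" dish z",np.percentile(g[:,2],[5,50,95]).round(4), cv2.minAreaRect((g[g[:,2]<.025][:,:2]*1000).astype(np.float32)))
```

```text
scene lid z 0.16977849047376678 3357
 lid minEnclosing ((0.5551875829696655, -0.04909518361091614), 0.10006140917539597) fit [ 0.55503384 -0.04982112  0.0986833 ]
 flange z 0.19115192703542339 428 ((0.5801432728767395, -0.04275411367416382), 0.03897542133927345) [ 0.57858891 -0.04374457  0.03609867] [ 0.57934798 -0.0442004   0.037     ]
 tabs n 167 zmax 0.23104732078367612
  tab 0 82 [ 0.5726 -0.0191  0.2171] zmax 0.231 line deg 15.7
   rect mm ((572.0588989257812, -19.99112319946289), (29.70512580871582, 5.620904445648193), 15.400609016418457)
  tab 1 85 [ 0.5857 -0.0673  0.2172] zmax 0.2297 line deg 13.9
   rect mm ((585.7335205078125, -68.11351013183594), (29.998342514038086, 5.9351701736450195), 14.453339576721191)
  centres [ 0.5791405  -0.04317795] dir deg -74.74076
 dish z [-0.0004  0.0033  0.0143] ((467.36077880859375, 306.91534423828125), (171.7910919189453, 179.83270263671875), 73.89471435546875)
top lid z 0.1682413864665181 3528
 lid minEnclosing ((0.5538710951805115, -0.050383005291223526), 0.100152887403965) fit [ 0.5532139  -0.05156596  0.09834211]
 flange z 0.1896351260556246 564 ((0.5768635272979736, -0.04559161514043808), 0.040160395205020905) [ 0.57636823 -0.0457535   0.03878786] [ 0.57654087 -0.0461881   0.037     ]
 tabs n 62 zmax 0.2338810527349538
  tab 0 34 [ 0.5827 -0.0689  0.2195] zmax 0.2339 line deg 15.2
   rect mm ((583.6383056640625, -69.84597778320312), (29.0756893157959, 4.831374168395996), 14.40046501159668)
  tab 1 28 [ 0.5695 -0.021   0.2229] zmax 0.231 line deg 16.4
   rect mm ((569.976318359375, -21.118133544921875), (28.148818969726562, 4.3470048904418945), 16.005733489990234)
  centres [ 0.5760678  -0.04497571] dir deg 105.36713
 dish z [-0.0038  0.0017  0.0124] ((467.22216796875, 304.0487365722656), (172.28236389160156, 173.95021057128906), 74.84407043457031)
```

Two-view measurement: cap axis ≈ (0.578, -0.045), flange top ≈ 0.190–0.191, tab tops ≈ 0.228–0.231, cooker yaw ≈ 15°. The dish is centred at (0.467, 0.305), also at about -15/75°. The jaws should open along 105°. I'll use yaw -165°, which leaves the last joint room for the anticlockwise turn. First I'll rise, then go above the cap.

Emit:
move_arm(moves=[[0,-40,0,0,0,0],[60,-60,-50,0,7,0],[552,-60,-472,0,142.7,0],[552,-60,-472,0,142.7,0],[552,-60,-472,0,142.7,0],[552,-60,-472,0,142.7,0],[552,-60,-472,0,142.7,0],[552,-60,-472,0,142.7,0],[552,-60,-472,0,142.7,0],[552,-60,-472,0,142.7,0],[552,-60,-472,0,142.7,0],[552,-60,-472,0,142.7,0],[552,-60,-472,0,142.7,0],[552,-60,-472,0,142.7,0],[552,-60,-472,0,142.7,0],[552,-60,-472,0,142.7,0],[552,-60,-472,0,142.7,0],[552,-60,-472,0,142.7,0],[552,-60,-472,0,142.7,0],[552,-60,-472,0,142.7,0]], claw=87, newtons=20)

```text
time_s: 3.37
tool_pos: [0.5793, -0.0515, 0.2938]
tool_rot: [-89.8, -0.0, -159.1]
force: [-0.7, -0.5, -0.7]
grip_width: 0.0872
```

Emit:
move_arm(moves=[[0,0,0,0,5.5,0],[0,0,0,0,5.5,0],[0,0,0,0,5.5,0],[0,0,0,0,5.5,0]])

```text
time_s: 3.7
tool_pos: [0.5783, -0.044, 0.2936]
tool_rot: [-90.0, 0.0, -163.5]
force: [0.4, 0.4, 0.3]
grip_width: 0.0868
```

Run:
```python
from h import *
for i in range(2):
    o=env.get_obs(); print(o['tool_pos'],o['tool_rot'],o['qpos'],o['force'],o['wrist_torque'])
for c in ("scene","top"):
    p,d=read_camera(c); cv2.imwrite(f"pics/{c}1.png",p[:,:,::-1]); np.savez(f"{c}1.npz",p=p,d=d,W=cloud(c,d))
print(env.get_obs()['tool_pos'],env.get_obs()['tool_rot'])
a=cv2.imread("pics/scene1.png")[100:260,210:420]; b=cv2.imread("pics/top1.png")[100:260,240:450]
cv2.imwrite("pics/pair1.png",cv2.resize(np.vstack([a,b]),None,fx=1.85,fy=1.85)[:600])
cv2.imwrite("pics/pair1.png",cv2.resize(np.hstack([a,b]),(800,305)))
```

```text
[ 0.57826454 -0.0440253   0.29361003] [-9.00117406e+01  1.14945838e-02 -1.63497020e+02] [-29.62763514   9.24415548  35.74361904  89.32396069  -5.43845482
  83.17525382 -67.08780234] [0.44947066 0.36819689 0.28474792] [-0.11053799  0.13258745 -0.00097983]
[ 0.57826454 -0.0440253   0.29361003] [-9.00117406e+01  1.14945838e-02 -1.63497020e+02] [-29.62763514   9.24415548  35.74361904  89.32396069  -5.43845482
  83.17525382 -67.08780234] [0.44947066 0.36819689 0.28474792] [-0.11053799  0.13258745 -0.00097983]
[ 0.57824817 -0.04403214  0.29366231] [-9.00141243e+01  1.73859064e-02 -1.63551061e+02]
```

View pics/pair1.png

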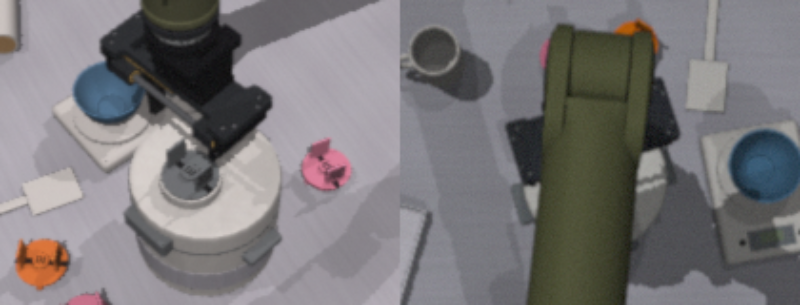

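The scene view shows the jaws open above the cap and straddling the tabs. The top view is hidden by the arm. Pose is good, so I'll trim the yaw and descend.

Emit:
move_arm(moves=[[0,0,0,0,1.5,0],[0,15,0,0,1.5,0],[0,30,0,0,1.5,0],[0,45,0,0,1.5,0],[0,60,0,0,1.5,0],[0,70,0,0,1.5,0],[0,78,0,0,1.5,0],[0,85,0,0,1.5,0],[0,85,0,0,1.5,0],[0,85,0,0,1.5,0]])

```text
time_s: 4.63
tool_pos: [0.5784, -0.0445, 0.2087]
tool_rot: [-90.0, 0.0, -165.2]
force: [0.2, 0.2, -0.8]
grip_width: 0.0867
```

Run:
```python
from h import *
o=env.get_obs(); print(o['tool_pos'],o['tool_rot'],o['force'],o['wrist_torque'])
p,d=read_camera("scene"); cv2.imwrite("pics/scene2.png",p[:,:,::-1]); 
cv2.imwrite("pics/crop2.png",cv2.resize(p[130:250,240:390,::-1],(750,600),interpolation=cv2.INTER_CUBIC))
```

```text
[ 0.57841499 -0.04450899  0.20871738] [-8.99982362e+01  7.86160813e-03 -1.65180299e+02] [ 0.19921987  0.18799204 -0.84195807] [-0.09912214  0.12782714  0.0244553 ]
```

View pics/crop2.png

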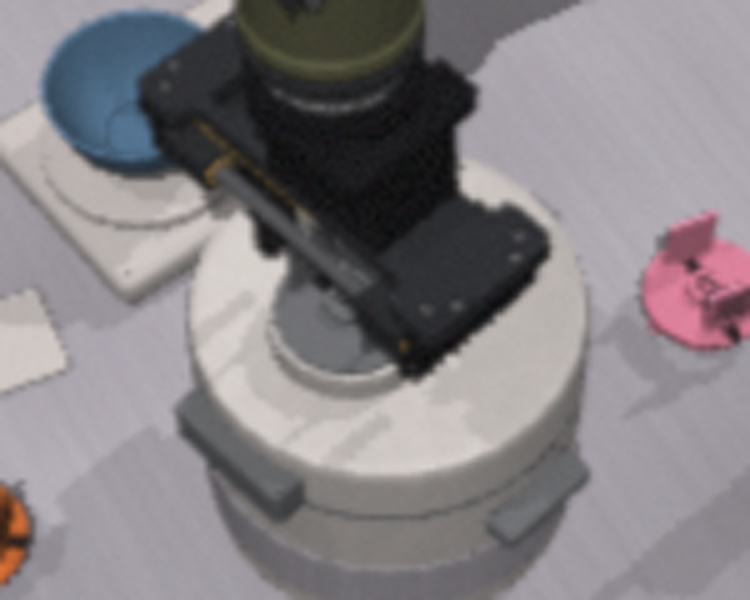

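The jaws straddle the tabs without touching. I'll close in stages, watching the side force.

Emit:
move_arm(moves=[[0,0,0,0,0,0],[0,0,0,0,0,0],[0,0,0,0,0,0],[0,0,0,0,0,0],[0,0,0,0,0,0]], claw=50, newtons=15)

```text
time_s: 5.1
tool_pos: [0.5784, -0.0445, 0.2088]
tool_rot: [-90.0, 0.0, -165.2]
force: [0.2, 0.5, -0.2]
grip_width: 0.0616
```

Emit:
move_arm(moves=[[0,0,0,0,0,0],[0,0,0,0,0,0],[0,0,0,0,0,0],[0,0,0,0,0,0]], claw=44)

```text
time_s: 5.43
tool_pos: [0.5784, -0.0446, 0.2087]
tool_rot: [-90.0, 0.0, -165.2]
force: [-0.5, 1.0, 1.7]
grip_width: 0.0451
```

Run:
```python
from h import *
o=env.get_obs(); print(o['tool_pos'],o['tool_rot'],o['force'],o['wrist_torque'],o['grip_width'])
```

```text
[ 0.57835972 -0.0445635   0.20873521] [-9.00009559e+01  1.35314822e-02 -1.65190201e+02] [-0.51544219  0.97682798  1.69954607] [-0.06883274  0.25130183 -0.00855296] 0.04510421828432896
```

Low side force (~1 N), so it's centred within about a millimetre. Now I'll close fully.

Emit:
move_arm(moves=[[0,0,0,0,0,0],[0,0,0,0,0,0],[0,0,0,0,0,0],[0,0,0,0,0,0],[0,0,0,0,0,0]], claw=36, newtons=18)

```text
time_s: 5.85
tool_pos: [0.5784, -0.0445, 0.2089]
tool_rot: [-90.0, 0.0, -165.2]
force: [-1.3, -0.0, 3.8]
grip_width: 0.039
```

```bash
cat > s.py <<'E'
from h import *
o=env.get_obs(); R=np.round
print(o['time_s'],R(o['tool_pos'],4),R(o['tool_rot'],2),"F",R(o['force'],2),"T",R(o['wrist_torque'],3),"j7",R(o['qpos'][6],1),"eff7",R(o['effort'][6],3),R(o['grip_width'],4))
E
python3 s.py
```

```text
5.85 [ 0.5784 -0.0445  0.2089] [-9.0000e+01  3.0000e-02 -1.6519e+02] F [-1.26 -0.03  3.84] T [-0.066  0.434  0.087] j7 -67.4 eff7 -0.005 0.039
```

Both tabs are fully squeezed (opening 39–40 mm). Now I'll turn anticlockwise (-y about the tool), gently.

Emit:
move_arm(moves=[[0,0,0,0,-1,0],[0,0,0,0,-2,0],[0,0,0,0,-3,0],[0,0,0,0,-4,0],[0,0,0,0,-5,0],[0,0,0,0,-6,0],[0,0,0,0,-6,0],[0,0,0,0,-6,0]])

```text
time_s: 6.52
tool_pos: [0.5787, -0.0444, 0.2089]
tool_rot: [-90.0, 0.1, -159.1]
force: [-0.8, 0.2, 5.2]
grip_width: 0.039
```

```bash
python3 s.py
```

```text
6.5167 [ 0.5787 -0.0444  0.2089] [-8.9990e+01  5.0000e-02 -1.5913e+02] F [-0.78  0.25  5.2 ] T [-0.022  0.153 -0.037] j7 -61.5 eff7 0.033 0.039
```

Emit:
move_arm(moves=[[0,0,0,0,-1.5,0],[0,0,0,0,-3,0],[0,0,0,0,-4.5,0],[0,0,0,0,-6,0],[0,0,0,0,-7.5,0],[0,0,0,0,-9,0],[0,0,0,0,-10.5,0],[0,0,0,0,-12,0],[0,0,0,0,-12,0],[0,0,0,0,-12,0]])

```text
time_s: 7.35
tool_pos: [0.5786, -0.0444, 0.2089]
tool_rot: [-90.0, 0.0, -147.1]
force: [0.1, 0.9, 5.6]
grip_width: 0.0389
```

```bash
python3 s.py
python3 - <<'E'
from h import *
p,d=read_camera("scene"); np.savez("scene3.npz",p=p,d=d,W=cloud("scene",d))
cv2.imwrite("pics/crop3.png",cv2.resize(p[130:250,240:390,::-1],(750,600),interpolation=cv2.INTER_CUBIC))
E
```

```text
7.35 [ 0.5786 -0.0444  0.2089] [-8.9980e+01  5.0000e-02 -1.4712e+02] F [0.06 0.91 5.56] T [-0.012  0.182  0.001] j7 -49.8 eff7 0.012 0.0389
```

View pics/crop3.png

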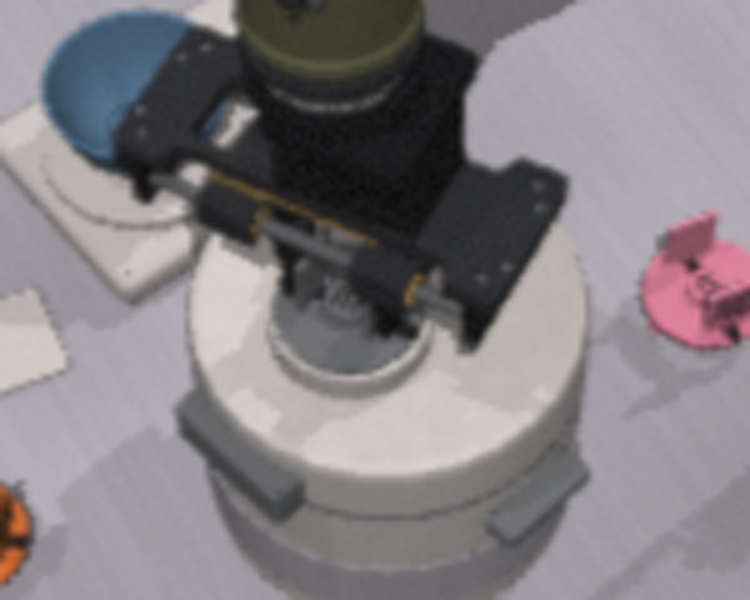

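The jaws and cap turned together in the picture and the torque is low. I'll continue in small steps to feel for the stop.

Emit:
move_arm(moves=[[0,0,0,0,-1,0],[0,0,0,0,-2,0],[0,0,0,0,-3,0],[0,0,0,0,-4,0],[0,0,0,0,-4,0]])

```text
time_s: 7.82
tool_pos: [0.5786, -0.0444, 0.2089]
tool_rot: [-90.0, 0.0, -143.1]
force: [0.1, 0.1, 5.8]
grip_width: 0.0391
```

```bash
python3 s.py
```

```text
7.8167 [ 0.5786 -0.0444  0.2089] [-8.9980e+01  5.0000e-02 -1.4309e+02] F [0.06 0.11 5.78] T [ 0.003  0.187 -0.022] j7 -45.8 eff7 0.195 0.0391
```

Emit:
move_arm(moves=[[0,0,0,0,-1,0],[0,0,0,0,-2,0],[0,0,0,0,-2,0]])

```text
time_s: 8.07
tool_pos: [0.5786, -0.0444, 0.2089]
tool_rot: [-90.0, 0.0, -141.1]
force: [-0.3, 0.4, 4.2]
grip_width: 0.0392
```

```bash
python3 s.py
```

```text
8.0667 [ 0.5786 -0.0444  0.2089] [-8.9980e+01  5.0000e-02 -1.4109e+02] F [-0.29  0.41  4.22] T [-0.023  0.214 -0.108] j7 -43.9 eff7 0.195 0.0392
```

```bash
cat > a.py <<'E'
from h import *
T=[];E=[];F=[]
for i in range(6):
    read_camera("scene"); o=env.get_obs(); T.append(o['wrist_torque']);E.append(o['effort'][6]);F.append(o['force'])
R=np.round
print(o['time_s'],R(o['tool_pos'],4),R(o['tool_rot'],2),"F",R(np.mean(F,0),2),"T",R(np.mean(T,0),3),"Tz",R(np.array(T)[:,2],3),"eff7",R(E,3),R(o['grip_width'],4))
E
python3 a.py
```

```text
8.3667 [ 0.5786 -0.0444  0.2089] [-8.9970e+01  5.0000e-02 -1.4113e+02] F [-0.27 -0.12  5.06] T [-0.027  0.197 -0.007] Tz [-0.018  0.018 -0.012 -0.024  0.022 -0.031] eff7 [0.068 0.026 0.018 0.017 0.017 0.017] 0.0388
```

```bash
sed -i 's/range(6)/range(4)/' a.py; echo ok
```

```text
ok
```

Emit:
move_arm(moves=[[0,0,0,0,-1,0],[0,0,0,0,-2,0],[0,0,0,0,-2,0]])

```text
time_s: 8.62
tool_pos: [0.5787, -0.0444, 0.2089]
tool_rot: [-90.0, 0.0, -139.1]
force: [-0.2, -0.0, 4.6]
grip_width: 0.0389
```

```bash
python3 a.py
```

```text
8.8167 [ 0.5787 -0.0444  0.2089] [-8.9970e+01  5.0000e-02 -1.3913e+02] F [-0.16  0.15  5.41] T [-0.019  0.187 -0.028] Tz [-0.051 -0.047  0.001 -0.017] eff7 [0.068 0.026 0.018 0.017] 0.0389
```

Emit:
move_arm(moves=[[0,0,0,0,-1,0],[0,0,0,0,-2,0],[0,0,0,0,-2,0]])

```text
time_s: 9.07
tool_pos: [0.5786, -0.0445, 0.2089]
tool_rot: [-90.0, 0.0, -137.1]
force: [-0.1, 0.1, 6.8]
grip_width: 0.0389
```

```bash
python3 a.py
```

```text
9.2667 [ 0.5786 -0.0444  0.2089] [-8.9970e+01  4.0000e-02 -1.3713e+02] F [0.07 0.18 5.44] T [-0.051  0.184 -0.026] Tz [-0.031 -0.011 -0.057 -0.006] eff7 [0.068 0.026 0.018 0.017] 0.0388
```

Joint 7's effort is a very clean signal (0.017 at rest). Continuing.

Emit:
move_arm(moves=[[0,0,0,0,-1,0],[0,0,0,0,-2,0],[0,0,0,0,-2,0]])

```text
time_s: 9.52
tool_pos: [0.5786, -0.0444, 0.2089]
tool_rot: [-90.0, 0.0, -135.1]
force: [0.0, 0.2, 6.0]
grip_width: 0.0391
```

```bash
python3 a.py
```

```text
9.7167 [ 0.5787 -0.0445  0.2089] [-8.9970e+01  4.0000e-02 -1.3513e+02] F [-0.49  0.43  5.14] T [-0.055  0.185 -0.009] Tz [-0.025  0.021 -0.009 -0.021] eff7 [0.068 0.026 0.018 0.017] 0.0388
```

Emit:
move_arm(moves=[[0,0,0,0,-1,0],[0,0,0,0,-2,0],[0,0,0,0,-2,0]])

```text
time_s: 9.97
tool_pos: [0.5786, -0.0445, 0.2089]
tool_rot: [-90.0, 0.0, -133.1]
force: [-0.5, 0.8, 5.1]
grip_width: 0.0392
```

```bash
python3 a.py
```

```text
10.1667 [ 0.5786 -0.0445  0.2089] [-8.9970e+01  4.0000e-02 -1.3313e+02] F [-0.16 -0.    5.3 ] T [-0.023  0.205 -0.027] Tz [-0.039 -0.039 -0.025 -0.004] eff7 [0.078 0.036 0.028 0.027] 0.039
```

Emit:
move_arm(moves=[[0,0,0,0,-1,0],[0,0,0,0,-2,0],[0,0,0,0,-2,0]])

```text
time_s: 10.42
tool_pos: [0.5785, -0.0444, 0.2089]
tool_rot: [-90.0, 0.0, -131.1]
force: [-0.9, 0.4, 5.7]
grip_width: 0.0391
```

```bash
python3 a.py
```

```text
10.6167 [ 0.5785 -0.0444  0.2089] [-8.9980e+01  3.0000e-02 -1.3113e+02] F [-0.4   0.37  5.65] T [-0.017  0.249 -0.034] Tz [-0.011 -0.042 -0.001 -0.083] eff7 [0.083 0.041 0.033 0.032] 0.039
```

Emit:
move_arm(moves=[[0,0,0,0,-1,0],[0,0,0,0,-2,0],[0,0,0,0,-2,0]])

```text
time_s: 10.87
tool_pos: [0.5784, -0.0444, 0.2089]
tool_rot: [-90.0, 0.0, -129.1]
force: [0.1, 0.0, 6.8]
grip_width: 0.039
```

```bash
python3 a.py
python3 - <<'E'
from h import *
p,d=read_camera("scene"); np.savez("scene4.npz",p=p,d=d,W=cloud("scene",d))
cv2.imwrite("pics/crop4.png",cv2.resize(p[160:220,275:350,::-1],(750,600),interpolation=cv2.INTER_CUBIC))
E
```

```text
11.0667 [ 0.5784 -0.0444  0.2089] [-8.9990e+01  3.0000e-02 -1.2913e+02] F [-1.36  0.25  5.54] T [-0.028  0.291 -0.035] Tz [-0.092  0.008 -0.043 -0.014] eff7 [0.088 0.046 0.038 0.037] 0.0391
```

View pics/crop4.png

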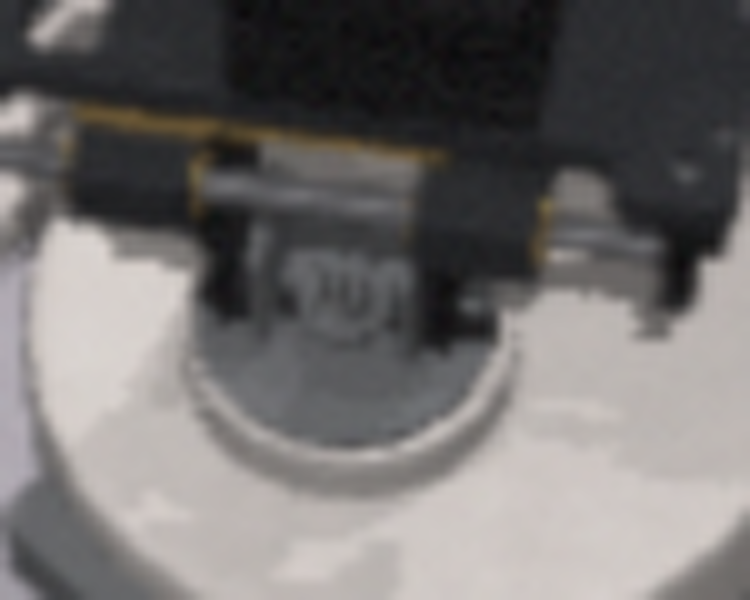

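The picture shows the tabs still held between the pads and the cap turning with them. There's no clear stop at 36°.

Emit:
move_arm(moves=[[0,0,0,0,-1,0],[0,0,0,0,-2,0],[0,0,0,0,-2,0]])

```text
time_s: 11.37
tool_pos: [0.5784, -0.0444, 0.2089]
tool_rot: [-90.0, 0.0, -127.1]
force: [-0.6, 1.0, 5.9]
grip_width: 0.0387
```

```bash
python3 a.py
```

```text
11.5667 [ 0.5784 -0.0444  0.2089] [-9.0000e+01  2.0000e-02 -1.2713e+02] F [-0.83  0.39  5.63] T [-0.018  0.32  -0.048] Tz [-0.043 -0.088  0.013 -0.073] eff7 [0.093 0.051 0.043 0.042] 0.039
```

Emit:
move_arm(moves=[[0,0,0,0,-1,0],[0,0,0,0,-2,0],[0,0,0,0,-2,0]])

```text
time_s: 11.82
tool_pos: [0.5783, -0.0444, 0.2089]
tool_rot: [-90.0, 0.0, -125.1]
force: [-1.6, 1.3, 5.5]
grip_width: 0.0389
```

```bash
python3 a.py
```

```text
12.0167 [ 0.5783 -0.0444  0.2089] [-9.0010e+01  2.0000e-02 -1.2513e+02] F [-1.64  0.81  5.72] T [-0.003  0.409 -0.024] Tz [-0.034 -0.022  0.016 -0.055] eff7 [0.098 0.056 0.048 0.047] 0.0388
```

Emit:
move_arm(moves=[[0,0,0,0,-1,0],[0,0,0,0,-2,0],[0,0,0,0,-2,0]])

```text
time_s: 12.27
tool_pos: [0.5783, -0.0443, 0.2089]
tool_rot: [-90.0, 0.0, -123.1]
force: [-2.1, 0.2, 7.2]
grip_width: 0.0391
```

```bash
python3 a.py
```

```text
12.4667 [ 0.5782 -0.0443  0.2088] [-9.0020e+01  2.0000e-02 -1.2313e+02] F [-1.29  0.18  5.64] T [-0.016  0.4   -0.06 ] Tz [-0.053 -0.081 -0.015 -0.09 ] eff7 [0.102 0.06  0.052 0.051] 0.0388
```

Emit:
move_arm(moves=[[0,0,0,0,-1,0],[0,0,0,0,-2,0],[0,0,0,0,-2,0]])

```text
time_s: 12.72
tool_pos: [0.5782, -0.0443, 0.2089]
tool_rot: [-90.0, 0.0, -121.1]
force: [-2.3, 1.4, 6.6]
grip_width: 0.039
```

```bash
python3 a.py
```

```text
12.9167 [ 0.5782 -0.0443  0.2089] [-9.0020e+01  2.0000e-02 -1.2113e+02] F [-1.34  0.69  6.36] T [ 0.043  0.451 -0.043] Tz [-0.015 -0.069 -0.06  -0.029] eff7 [0.106 0.064 0.056 0.055] 0.039
```

Emit:
move_arm(moves=[[0,0,0,0,-1,0],[0,0,0,0,-2,0],[0,0,0,0,-2,0]])

```text
time_s: 13.17
tool_pos: [0.5781, -0.0443, 0.2089]
tool_rot: [-90.0, 0.0, -119.1]
force: [-1.4, 1.2, 6.2]
grip_width: 0.0395
```

```bash
python3 a.py
```

```text
13.3667 [ 0.5781 -0.0443  0.2089] [-9.0030e+01  2.0000e-02 -1.1913e+02] F [-1.92  0.43  6.08] T [ 0.038  0.491 -0.07 ] Tz [-0.039 -0.059 -0.101 -0.082] eff7 [0.137 0.095 0.087 0.086] 0.0388
```

Emit:
move_arm(moves=[[0,0,0,0,-1,0],[0,0,0,0,-2,0],[0,0,0,0,-2,0]])

```text
time_s: 13.62
tool_pos: [0.5779, -0.0442, 0.2089]
tool_rot: [-90.1, 0.0, -117.1]
force: [-1.4, -0.3, 7.2]
grip_width: 0.0389
```

```bash
python3 a.py
```

```text
13.8167 [ 0.5779 -0.0442  0.2089] [-9.0060e+01  2.0000e-02 -1.1714e+02] F [-2.67  0.74  7.27] T [ 0.079  0.63  -0.155] Tz [-0.174 -0.124 -0.157 -0.164] eff7 [0.197 0.154 0.146 0.145] 0.0385
```

The stop has been felt. Effort jumps from 0.055 to 0.086 to 0.145 and Tz is about -0.155 between 45° and 48°, so the cap is 1–2° past first touch, inside the lift window. I'll relieve the small side load and lift 3 mm as a test.

Emit:
move_arm(moves=[[0.4,0,-0.7,0,0,0],[0.4,0,-0.7,0,0,0],[0.4,-1,-0.7,0,0,0],[0.4,-2,-0.7,0,0,0],[0.4,-3,-0.7,0,0,0],[0.4,-3,-0.7,0,0,0]])

```text
time_s: 14.32
tool_pos: [0.577, -0.0445, 0.2107]
tool_rot: [-90.1, -0.0, -117.2]
force: [-0.2, 0.6, -3.3]
grip_width: 0.0389
```

```bash
python3 a.py
```

```text
14.5167 [ 0.577  -0.0445  0.211 ] [-9.0080e+01 -3.0000e-02 -1.1719e+02] F [-0.31  0.54 -2.55] T [ 0.081  0.138 -0.081] Tz [-0.075 -0.055 -0.094 -0.101] eff7 [0.078 0.079 0.079 0.079] 0.0386
```

Emit:
move_arm(moves=[[0,-1,0,0,0,0],[0,-2,0,0,0,0],[0,-2,0,0,0,0]])

```text
time_s: 14.77
tool_pos: [0.5772, -0.0445, 0.2137]
tool_rot: [-90.0, -0.0, -117.2]
force: [-2.1, 1.3, -1.4]
grip_width: 0.0388
```

```bash
python3 a.py;  python3 - <<'E'
from h import *
p,d=read_camera("scene"); np.savez("scene5.npz",p=p,d=d,W=cloud("scene",d))
cv2.imwrite("pics/crop5.png",cv2.resize(p[160:220,275:350,::-1],(750,600),interpolation=cv2.INTER_CUBIC))
E
```

```text
14.9667 [ 0.5773 -0.0445  0.2137] [ -90.03    0.   -117.19] F [-1.94  0.43 -1.69] T [ 0.147  0.572 -0.081] Tz [-0.044 -0.092 -0.075 -0.114] eff7 [0.064 0.066 0.067 0.068] 0.0391
```

View pics/crop5.png

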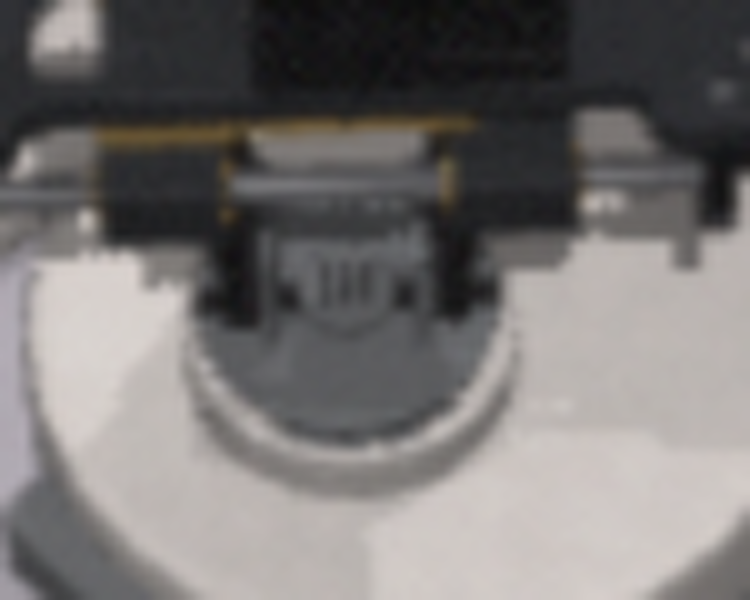

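Force stays small (-1.7 N, about its weight) while it rises 2.6 mm, so it lifts freely. The flange has separated from the collar rim at (345,437) in the crop. Continuing.

Emit:
move_arm(moves=[[0,-1.5,0,0,0,0],[0,-3,0,0,0,0],[0,-4.5,0,0,0,0],[0,-6,0,0,0,0],[0,-8,0,0,0,0],[0,-8,0,0,0,0]])

```text
time_s: 15.52
tool_pos: [0.5778, -0.0445, 0.2222]
tool_rot: [-90.0, 0.0, -117.2]
force: [0.0, 1.7, -0.3]
grip_width: 0.0389
```

Emit:
move_arm(moves=[[0,-2,0,0,0,0],[0,-4,0,0,0,0],[0,-6,0,0,0,0],[0,-8,0,0,0,0],[0,-10,0,0,0,0],[0,-13,0,0,0,0],[0,-16,0,0,0,0],[0,-20,0,0,0,0],[0,-24,0,0,0,0],[0,-24,0,0,0,0],[0,-24,0,0,0,0]])

```text
time_s: 16.43
tool_pos: [0.5777, -0.0446, 0.246]
tool_rot: [-90.0, 0.0, -117.2]
force: [0.4, 0.6, -1.2]
grip_width: 0.0389
```

```bash
python3 a.py;  python3 - <<'E'
from h import *
p,d=read_camera("scene"); np.savez("scene6.npz",p=p,d=d,W=cloud("scene",d))
cv2.imwrite("pics/crop6.png",cv2.resize(p[130:250,240:390,::-1],(750,600),interpolation=cv2.INTER_CUBIC))
E
```

```text
16.6333 [ 0.5774 -0.0445  0.2454] [-9.0020e+01 -1.0000e-02 -1.1719e+02] F [-0.24  0.21 -0.64] T [-0.073  0.091 -0.032] Tz [-0.012 -0.08   0.002 -0.038] eff7 [-0.001 -0.     0.     0.   ] 0.0389
```

View pics/crop6.png

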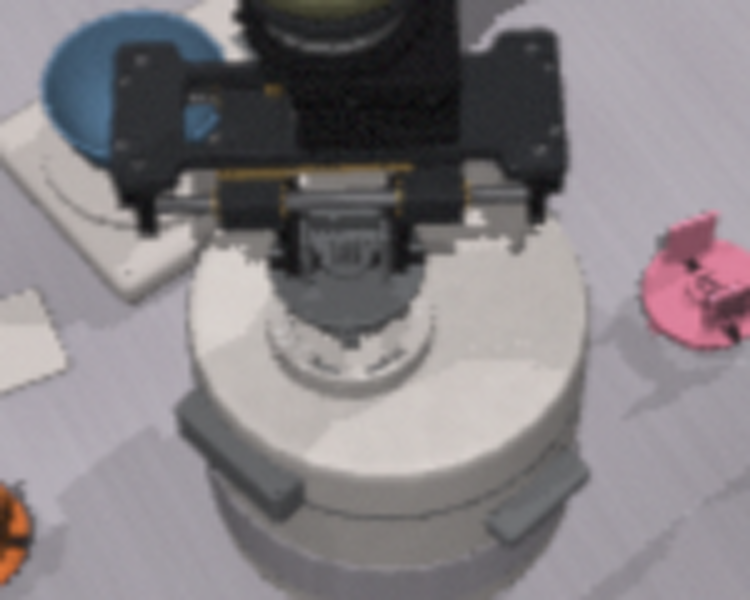

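The cap is out, held upright, clear of the collar with 36 mm of lift. I'll raise it a little and carry it over to the dish.

Emit:
move_arm(moves=[[0,-10,0,0,0,0],[0,-22,0,0,0,0],[-9,-34,-9,0,0,0],[-24,-40,-24,0,0,0],[-42,-40,-41,0,0,0],[-60,-40,-59,0,0,0],[-78,-40,-77,0,0,0],[-96,-40,-95,0,0,0],[-114,-40,-113,0,0,0],[-132,-40,-130,0,0,0],[-150,-40,-148,0,0,0],[-168,-40,-166,0,0,0],[-186,-40,-184,0,0,0],[-204,-40,-201,0,0,0],[-221,-40,-218,0,0,0],[-236,-40,-233,0,0,0],[-248,-40,-245,0,0,0],[-257,-40,-254,0,0,0],[-261,-40,-258,0,0,0],[-261,-40,-258,0,0,0]])

```text
time_s: 18.35
tool_pos: [0.4669, 0.3067, 0.2861]
tool_rot: [-90.0, 0.0, -117.1]
force: [-0.4, 0.6, -1.0]
grip_width: 0.0388
```

```bash
python3 a.py;  python3 - <<'E'
from h import *
for c in ("scene","top"):
    p,d=read_camera(c); np.savez(f"{c}7.npz",p=p,d=d,W=cloud(c,d)); cv2.imwrite(f"pics/{c}7.png",p[:,:,::-1])
E
```

```text
18.55 [0.4682 0.3039 0.2858] [-8.9960e+01 -1.0000e-02 -1.1733e+02] F [ 0.47 -0.33 -1.66] T [-0.096  0.079  0.003] Tz [-0.029  0.015  0.004  0.022] eff7 [-0.043 -0.009  0.001  0.003] 0.0388
```

View pics/scene7.png

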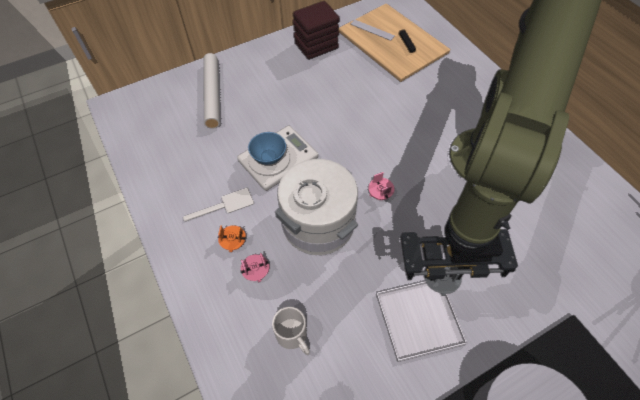

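View pics/top7.png

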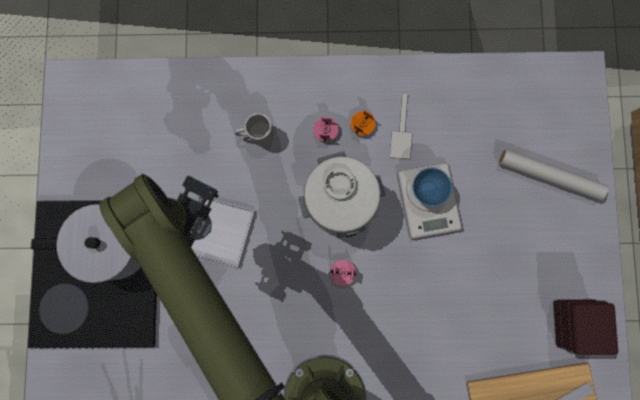

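The collar on the cooker at (310,192) is empty and the bystanders are in place. In top, the cap's grey disc shows under the gripper at about (203,225). I'll check where the cap sits in the jaws.

Run:
```python
from h import *
for c in ("scene","top"):
    z=np.load(f"{c}7.npz");W=z['W'];d=z['d'];p=z['p'].astype(int)
    print(c,"tcp px",proj(c,[.468,.304,.286])[0],"cap bottom px",proj(c,[.468,.304,.247])[0])
    m=(np.hypot(W[...,0]-.468,W[...,1]-.304)<.06)&(W[...,2]>.235)&(W[...,2]<.30)&(d>0)
    q=W[m]; print(m.sum(), np.histogram(q[:,2],bins=np.arange(.235,.305,.005)))
    f=m&(abs(W[...,2]-.268)<.006); qq=W[f]; 
    if len(qq)>20: print("flange",len(qq),np.median(qq[:,2]),qq.mean(0),cv2.minEnclosingCircle(qq[:,:2].astype(np.float32)), p[f].mean(0))
    u,v=proj(c,[.468,.304,.26])[0].astype(int)
    cv2.imwrite(f"pics/{c}7c.png",cv2.resize(z['p'][max(v-40,0):v+40,u-50:u+50,::-1],(750,600),interpolation=cv2.INTER_CUBIC))
    dd=np.load(f"m_{c}_dish_0.npy"); 
    g=W[(d>0)&(abs(W[...,0]-.467)<.05)&(abs(W[...,1]-.305)<.05)&(W[...,2]<.03)]; print(" floor z",len(g),np.median(g[:,2]))
```

```text
scene tcp px [445.1908256  271.93319406] cap bottom px [440.76276897 279.72875063]
563 (array([  0,   0,   4,   6,   0,   8, 392,  74,  22,  20,  15,   9,  13,
         0]), array([0.235, 0.24 , 0.245, 0.25 , 0.255, 0.26 , 0.265, 0.27 , 0.275,
       0.28 , 0.285, 0.29 , 0.295, 0.3  , 0.305]))
flange 466 0.26804944478961146 [0.47729576 0.31694318 0.26821836] ((0.4699323773384094, 0.3029862344264984), 0.036884114146232605) [90.92703863 91.40343348 93.76180258]
 floor z 1632 0.002958111146543807
top tcp px [192.82494542 223.87374229] cap bottom px [197.01864506 225.00728194]
279 (array([  0,   0,   1,   2,   2,  65, 156,  43,   4,   2,   2,   2,   0,
         0]), array([0.235, 0.24 , 0.245, 0.25 , 0.255, 0.26 , 0.265, 0.27 , 0.275,
       0.28 , 0.285, 0.29 , 0.295, 0.3  , 0.305]))
flange 257 0.26679571282941794 [0.45836117 0.28549037 0.26710644] ((0.46199896931648254, 0.28887587785720825), 0.03263723850250244) [59.93385214 62.27626459 64.22568093]
 floor z 976 0.0013866334745611599
```

View pics/scene7c.png

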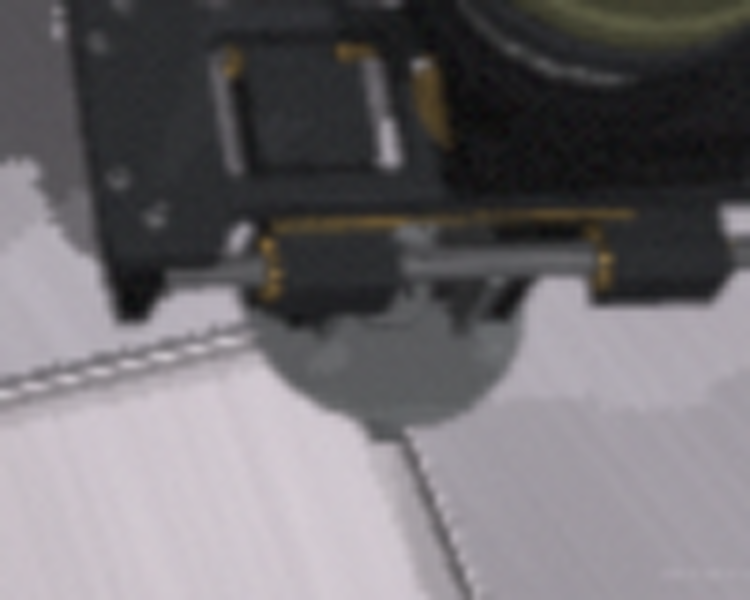

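The flange is at 0.268, so the cap's underside is 38.8 mm below the TCP and level, with the dish floor at about 0.003. I'll go down to a 10 mm gap.

Emit:
move_arm(moves=[[0,8,0,0,0,0],[0,22,0,0,0,0],[0,38,0,0,0,0],[0,55,0,0,0,0],[0,73,0,0,0,0],[0,91,0,0,0,0],[0,109,0,0,0,0],[0,127,0,0,0,0],[0,145,0,0,0,0],[0,163,0,0,0,0],[0,180,0,0,0,0],[0,196,0,0,0,0],[0,209,0,0,0,0],[0,220,0,0,0,0],[0,228,0,0,0,0],[0,233,0,0,0,0],[0,233,0,0,0,0],[0,233,0,0,0,0]])

```text
time_s: 20.15
tool_pos: [0.4675, 0.3056, 0.0528]
tool_rot: [-90.0, 0.0, -117.2]
force: [-0.6, 0.3, -0.9]
grip_width: 0.0387
```

```bash
python3 a.py
python3 - <<'E'
from h import *
p,d=read_camera("scene"); cv2.imwrite("pics/scene8.png",p[:,:,::-1])
cv2.imwrite("pics/crop8.png",cv2.resize(p[240:380,350:500,::-1],(640,600),interpolation=cv2.INTER_CUBIC))
E
```

```text
20.35 [0.4678 0.3059 0.0534] [-8.9960e+01  9.0000e-02 -1.1719e+02] F [-0.1  -0.32 -0.93] T [-0.087  0.098 -0.009] Tz [ 0.001  0.003 -0.036 -0.004] eff7 [ 0.001  0.     0.    -0.   ] 0.0388
```

View pics/crop8.png

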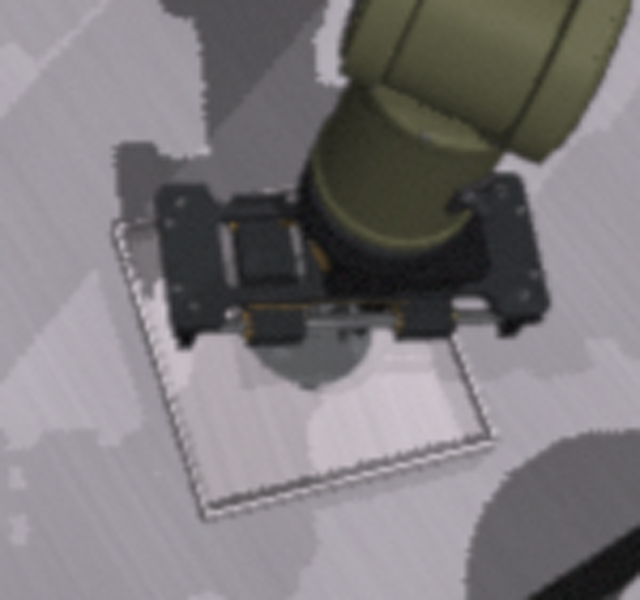

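The cap hangs just above the middle of the dish. TCP z is 0.0534 and the target is about 0.042, so I'll creep down.

Emit:
move_arm(moves=[[0,2,0,0,0,0],[0,4,0,0,0,0],[0,6,0,0,0,0],[0,8,0,0,0,0],[0,9,0,0,0,0],[0,9.5,0,0,0,0],[0,9.5,0,0,0,0],[0,9.5,0,0,0,0]])

```text
time_s: 21.07
tool_pos: [0.4673, 0.3055, 0.0431]
tool_rot: [-90.0, 0.0, -117.2]
force: [-0.2, -0.2, -0.4]
grip_width: 0.0386
```

```bash
python3 a.py
```

```text
21.2667 [0.4674 0.3056 0.0432] [-8.9990e+01  2.0000e-02 -1.1719e+02] F [ 0.    0.29 -1.2 ] T [-0.086  0.106  0.025] Tz [0.023 0.039 0.023 0.016] eff7 [0. 0. 0. 0.] 0.0389
```

Emit:
move_arm(moves=[[0,0.5,0,0,0,0],[0,1,0,0,0,0],[0,1,0,0,0,0],[0,1,0,0,0,0]])

```text
time_s: 21.6
tool_pos: [0.4672, 0.3055, 0.042]
tool_rot: [-90.0, -0.0, -117.2]
force: [0.4, 0.2, -0.9]
grip_width: 0.0387
```

```bash
python3 a.py
```

```text
21.8 [0.4673 0.3055 0.0421] [ -90.      0.   -117.19] F [-0.05 -0.08 -1.28] T [-0.096  0.082 -0.006] Tz [-0.043  0.004  0.025 -0.009] eff7 [0. 0. 0. 0.] 0.0392
```

Not yet touching. I'll go down in 0.5 mm steps.

Emit:
move_arm(moves=[[0,0.3,0,0,0,0],[0,0.6,0,0,0,0],[0,0.6,0,0,0,0]])

```text
time_s: 22.05
tool_pos: [0.4674, 0.3055, 0.0419]
tool_rot: [-90.0, 0.0, -117.2]
force: [-0.3, -0.2, 3.5]
grip_width: 0.0386
```

```bash
python3 a.py
```

```text
22.25 [0.4674 0.3056 0.0419] [-9.0000e+01  2.0000e-02 -1.1719e+02] F [-0.94 -0.9   3.98] T [-0.313  0.405  0.006] Tz [-0.047  0.029  0.018  0.024] eff7 [ 0. -0. -0. -0.] 0.0392
```

Emit:
move_arm(moves=[[0,0.3,0,0,0,0],[0,0.6,0,0,0,0],[0,0.6,0,0,0,0]])

```text
time_s: 22.5
tool_pos: [0.4674, 0.3056, 0.0418]
tool_rot: [-90.0, 0.0, -117.2]
force: [-3.1, -1.9, 8.3]
grip_width: 0.0388
```

```bash
python3 a.py
```

```text
22.7 [0.4674 0.3056 0.0418] [-9.0010e+01  2.0000e-02 -1.1719e+02] F [-3.39 -1.89  8.47] T [-0.546  0.789  0.002] Tz [-0.008  0.028 -0.007 -0.004] eff7 [-0.    -0.001 -0.001 -0.001] 0.0388
```

Gentle contact (8 N). I'll ease off 0.6 mm and then release.

Emit:
move_arm(moves=[[0,-0.6,0,0,0,0],[0,-0.6,0,0,0,0],[0,-0.6,0,0,0,0]])

```text
time_s: 22.95
tool_pos: [0.4674, 0.3056, 0.0419]
tool_rot: [-90.0, 0.0, -117.2]
force: [-1.7, -1.1, 5.5]
grip_width: 0.0392
```

Emit:
move_arm(moves=[[0,0,0,0,0,0],[0,0,0,0,0,0],[0,0,0,0,0,0],[0,0,0,0,0,0],[0,0,0,0,0,0],[0,0,0,0,0,0],[0,0,0,0,0,0],[0,0,0,0,0,0]], claw=85)

```text
time_s: 23.62
tool_pos: [0.4672, 0.3055, 0.0412]
tool_rot: [-90.0, -0.0, -117.2]
force: [-1.4, 0.7, 0.4]
grip_width: 0.0816
```

```bash
python3 a.py
python3 - <<'E'
from h import *
p,d=read_camera("scene")
cv2.imwrite("pics/crop9.png",cv2.resize(p[240:380,350:500,::-1],(640,600),interpolation=cv2.INTER_CUBIC))
E
```

```text
23.8167 [0.4673 0.3055 0.0414] [ -90.      0.   -117.19] F [-0.07  0.07 -0.12] T [-0.092  0.075 -0.015] Tz [-0.012  0.016 -0.029 -0.034] eff7 [0. 0. 0. 0.] 0.0843
```

View pics/crop9.png

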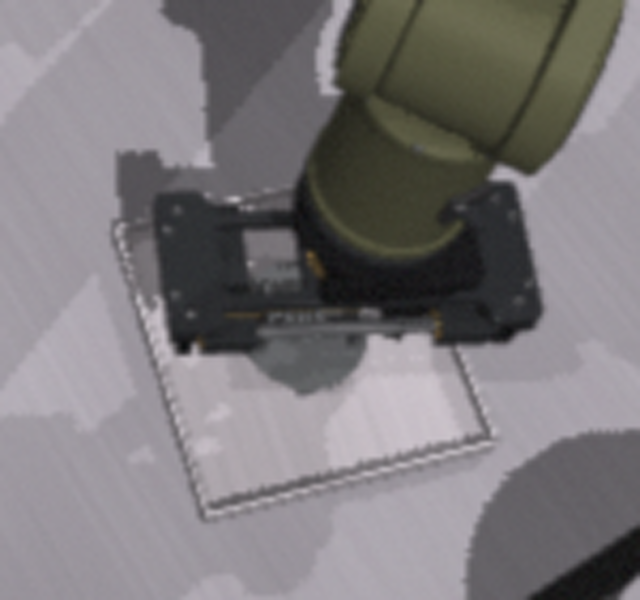

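The cap is released, with zero force on the tool. I'll retreat straight up, then check.

Emit:
move_arm(moves=[[0,-5,0,0,0,0],[0,-12,0,0,0,0],[0,-22,0,0,0,0],[0,-35,0,0,0,0],[0,-55,0,0,0,0],[0,-80,0,0,0,0],[0,-110,0,0,0,0],[0,-140,0,0,0,0],[0,-170,0,0,0,0],[0,-200,0,0,0,0],[0,-230,0,0,0,0],[0,-240,0,0,0,0],[60,-250,60,0,0,0],[60,-250,80,0,0,0],[0,-250,110,0,0,0],[-40,-250,140,0,0,0],[-60,-250,160,0,0,0],[-60,-250,160,0,0,0]])

```text
time_s: 25.37
tool_pos: [0.6397, 0.287, 0.2905]
tool_rot: [-90.0, 0.0, -117.2]
force: [-0.6, -0.7, -0.9]
grip_width: 0.0851
```

```bash
python3 s.py
python3 - <<'E'
from h import *
for c in ("scene","top"):
    p,d=read_camera(c); W=cloud(c,d); cv2.imwrite(f"pics/{c}10.png",p[:,:,::-1])
    m=(np.hypot(W[...,0]-.467,W[...,1]-.3055)<.06)&(d>0)
    fl=m&(W[...,2]>.018)&(W[...,2]<.029); q=W[fl]
    if len(q)>30:
        A=np.c_[q[:,:2],np.ones(len(q))]; s,*_=np.linalg.lstsq(A,q[:,2],rcond=None)
        print(c,"flange",len(q),np.median(q[:,2]),cv2.minEnclosingCircle(q[:,:2].astype(np.float32)),"tilt deg",np.degrees(np.arctan(np.hypot(*s[:2]))))
    print(" max z",W[m&(W[...,2]<.09)][:,2].max())
    for t in ("dish","scale","bowl","paddle","mug","cap"):
        s=models.spot_in(t,c); print(c,t,[(round(x['score'],2),np.round(x['point'],4).tolist()) for x in s[:5 if t=="cap" else 1]])
E
```

```text
25.3667 [0.6397 0.287  0.2905] [-8.9960e+01  2.0000e-02 -1.1718e+02] F [-0.61 -0.73 -0.91] T [-0.081  0.147 -0.024] j7 -48.7 eff7 0.01 0.0851
scene flange 375 0.02430838380275998 ((0.4685603678226471, 0.30469879508018494), 0.037735678255558014) tilt deg 1.4608262173618682
 max z 0.06386981002285301
scene dish [(0.83, [0.468, 0.3342, 0.003])]
scene scale [(0.64, [0.5569, -0.2762, 0.0301])]
scene bowl [(0.78, [0.5768, -0.3197, 0.0606])]
scene paddle [(0.71, [0.7351, -0.2341, 0.0027])]
scene mug [(0.7, [0.7587, 0.1755, 0.04])]
scene cap [(0.98, [0.4694, 0.3152, 0.0198]), (0.91, [0.7619, -0.0076, 0.0185]), (0.91, [0.7823, -0.1135, 0.0196])]
top flange 131 0.022449947728391303 ((0.47198349237442017, 0.29221993684768677), 0.034378692507743835) tilt deg 2.848180539056561
 max z 0.06354537618366848
top dish [(0.89, [0.495, 0.2566, 0.0038])]
top scale [(0.56, [0.5161, -0.2923, 0.0265])]
top bowl [(0.95, [0.5818, -0.3108, 0.0548])]
top paddle [(0.84, [0.7328, -0.2401, 0.0085])]
top mug [(0.93, [0.7571, 0.1876, 0.0346])]
top cap [(0.84, [0.3463, -0.0561, 0.0233]), (0.66, [0.7613, -0.0118, 0.0209]), (0.61, [0.782, -0.1201, 0.0186]), (0.44, [0.4721, 0.2836, 0.0236])]
```

View pics/scene10.png

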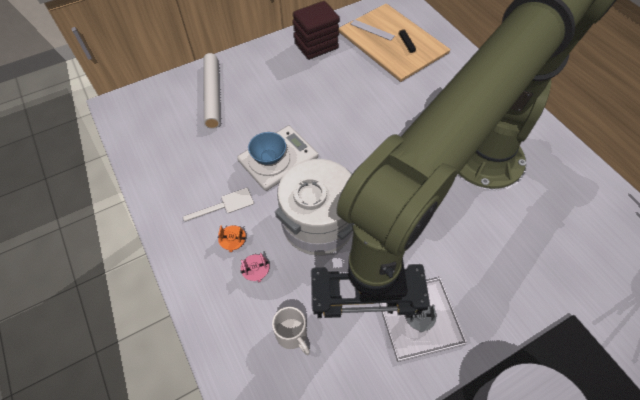

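View pics/top10.png

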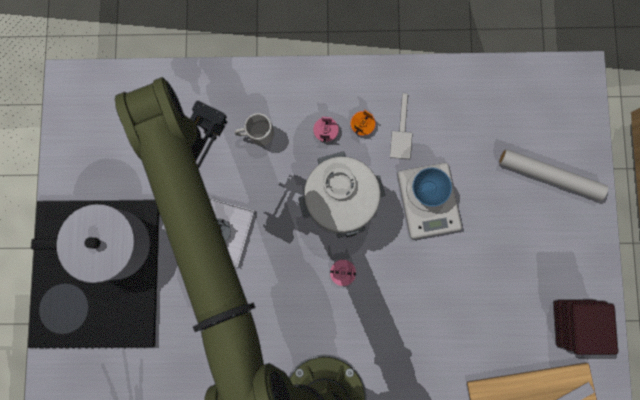

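Emit:
move_arm(moves=[[120,0,0,0,0,0],[120,0,0,0,0,0],[120,0,0,0,0,0],[180,0,0,0,0,0],[180,0,0,0,0,0],[180,0,0,0,0,0],[180,0,0,0,0,0]])

```text
time_s: 26.65
tool_pos: [0.5547, 0.1247, 0.2923]
tool_rot: [-90.0, 0.1, -117.3]
force: [0.1, 0.5, 0.1]
grip_width: 0.0852
```

```bash
python3 s.py
python3 - <<'E'
from h import *
out=[]
for c in ("scene","top"):
    p,d=read_camera(c); W=cloud(c,d)
    m=(np.hypot(W[...,0]-.467,W[...,1]-.3055)<.045)&(d>0)
    fl=m&(W[...,2]>.018)&(W[...,2]<.029); q=W[fl]
    if len(q)>30:
        A=np.c_[q[:,:2],np.ones(len(q))]; s,*_=np.linalg.lstsq(A,q[:,2],rcond=None)
        print(c,"flange",len(q),np.median(q[:,2]),cv2.minEnclosingCircle(q[:,:2].astype(np.float32)),"tilt deg",np.degrees(np.arctan(np.hypot(*s[:2]))))
    tb=W[m&(W[...,2]>.045)&(W[...,2]<.08)]; print("tabs",len(tb),tb.mean(0) if len(tb) else 0,tb[:,2].max() if len(tb) else 0)
    u,v=proj(c,[.467,.3055,.02])[0].astype(int); out.append(cv2.resize(p[v-50:v+50,u-50:u+50,::-1],(400,400),interpolation=cv2.INTER_CUBIC))
cv2.imwrite("pics/pair11.png",np.hstack(out))
E
```

```text
26.65 [0.5547 0.1247 0.2923] [ -89.97    0.12 -117.32] F [0.15 0.45 0.09] T [-0.083  0.09   0.003] j7 -40.3 eff7 0.028 0.0852
scene flange 560 0.02424153974574323 ((0.46843481063842773, 0.30376484990119934), 0.03833301365375519) tilt deg 0.27190833345407245
tabs 85 [0.46899502 0.30456839 0.05658861] 0.06564203052471335
top flange 402 0.022905112319677526 ((0.46766576170921326, 0.30312058329582214), 0.0372820682823658) tilt deg 0.03326676220628985
tabs 42 [0.46812463 0.3026053  0.05740912] 0.06447061706954388
```

View pics/pair11.png

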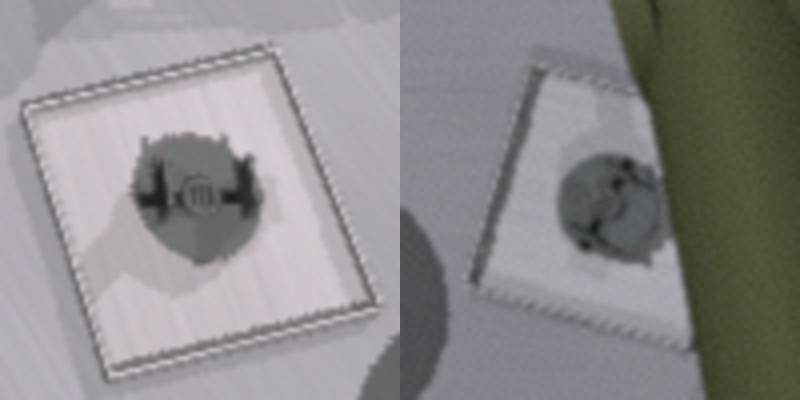

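The cap stands upright in the middle of the dish in both views (tilt ≤0.3°, flange height as expected). The bystanders haven't moved and the gripper is clear.

```bash
python3 -c "
from cell import job
print(job.sign_off())"
```

```text
the job is handed in; nothing more can be done
None
```

The vent cap is off the cooker and standing upright, released, in the middle of the dish. I handed the job in at about 27 s of the 72 s allowed.

**How it went:** I squeezed both tabs fully (about 39 mm opening) and turned the cap about 48° anticlockwise. The soft stop came in at roughly 46°. The lift was nearly free, with at most about 3 N of pull. I set the cap down with about 8 N of contact, let go and withdrew.

**Last checks:**

| Check | Result |
|---|---|
| Flange height | 0.023–0.024 m, as expected for a cap flat on the dish floor |
| Tilt | 0.3° or less in both views |
| Distance from dish centre | about 2–3 mm |
| Bystanders | scale, bowl, paddle and mug read within about 5 mm of their first positions, within the networks' accuracy |
| Robot | clear of everything, about zero force |

**Disagreements:**
- The two cameras differed by 1–2 mm, which is within their calibration.
- In an earlier check, with the arm hiding part of the cap, the fits gave tilts of 1.5° and 2.8°. The clear view afterwards did not bear this out.
- The spot network put the dish 30–55 mm off in that same check because part of it was hidden, so I did not use that reading. In the last pictures the dish shows no visible tilt or shift, though I did not fit its position again.

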